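# Start up the measuring station

## Task

Start up the measuring station at its grey supply box with the closed fingertips: first press the raised, white-striped half of the blue rocker all the way down, then push the yellow button fully in, then the green button fully in, and leave them so. Do not press the red button, and do not pick up, move or knock over the rings and the small pot lying on and behind the box.

Things in the scene. Friction and masses are not known exactly. Their poses are not given: they have to be found in the camera images.
- supply_box: The grey supply box, 170 x 310 x 50 mm (x, y, z), fixed to the desk. Origin: centre of its underside; z up, its x axis points to its back, away from the robot. Its deck is 50 mm above the desk; a ledge 12 mm higher with four small amber lamps runs along the back edge, its front 55 mm behind the centre line. The rocker and the three buttons stand in one row along its y axis at y = -96, -32, +32 and +96 mm (x = 0); which stands in which place varies.
- rocker (a joint): Blue rocker switch, 56 mm long along the box's x axis, 29 mm wide, in a black frame 9 mm high. Two flat halves meet in a shallow V over the pivot (centre of its place in the row, 60.5 mm above the desk). 0 = off: the near half level, the striped far half sloping up away from the pivot by 0.4 rad; 0.4 = fully on: the striped half pressed level and the near half up. It may start up to 0.04. No spring: stays where it is left; friction about 0.035 N m (2 N at the stripe).
- rocker_stripe (a point): Where to press the rocker: on the upper face of its striped half (away from the robot), 18 mm from the pivot; moves with the rocker: about 7 mm above the pivot when off, level with it when on.
- yellow_button (a joint): The yellow push button: round flat cap 30 mm across on a steel collar 42 mm across. The value is how far it has been pushed in, m: 0 = fully out (cap 10 mm above the collar), 0.008 = fully in (cap 2 mm above the collar). It slides straight down, has no spring and stays where it is left; friction of about 3 N.
- yellow_button_top (a point): Centre of the top of the yellow cap; moves down with it. With the button fully out it is 67 mm above the desk, 17 mm above the deck of the supply box.
- green_button (a joint): The green push button: round flat cap 30 mm across on a steel collar 42 mm across. The value is how far it has been pushed in, m: 0 = fully out (cap 10 mm above the collar), 0.008 = fully in (cap 2 mm above the collar). It slides straight down, has no spring and stays where it is left; friction of about 3 N.
- green_button_top (a point): Centre of the top of the green cap; moves down with it. With the button fully out it is 67 mm above the desk, 17 mm above the deck of the supply box.
- red_button (a joint): The red push button: round flat cap 30 mm across on a steel collar 42 mm across. The value is how far it has been pushed in, m: 0 = fully out (cap 10 mm above the collar), 0.008 = fully in (cap 2 mm above the collar). It slides straight down, has no spring and stays where it is left; friction of about 3 N. Not to be pressed.
- red_button_top (a point): Centre of the top of the red cap; moves down with it. With the button fully out it is 67 mm above the desk, 17 mm above the deck of the supply box.
- silver_ring: Loose silver spacer ring, 26 mm across, 8 mm high, lying on the deck near its front edge, about 64 mm in front of the row. Origin: centre of its underside.
- gold_ring: Loose gold cage ring, 31 mm across, 9 mm high, lying on the deck near its front edge, about 64 mm in front of the row. Origin: centre of its underside.
- ring_gauge: Loose steel ring gauge, 54 mm across, 18 mm high, on the desk behind the box. Origin: centre of its underside.
- oil_pot: Loose small white lidded pot, 51 mm across, 36 mm high, on the desk behind the box. Origin: centre of its underside.

How it is judged:
By the outcome, as a careful person would: the job done as asked, in the order asked, and still so for the second after the job is handed in, with the robot touching nothing.
It also fails if it takes over 38 s, if anything falls off the work surface, if the arm or the gripper's body presses on something with over 40 N, if the wrist force passes 120 N, or if a joint passes its speed limit or range.

## Robot

A 6-joint arm with a two-finger parallel gripper is mounted at the origin on the work surface; the furniture and walls round the work are solid. World frame = base frame: x ahead of the robot, y to its left, z up, the work surface at z = 0. Lengths are in m, angles in degrees, forces in N, time in s.
With the tool pointing down it reaches from about 0.4 to 0.825 m from the base axis. Payload 7 kg.
Tool frame: the origin (TCP) lies midway between the tips of the shut fingers; the grasp point (between the pads) lies 19 mm behind it; z points along the fingers, y is the line along which they close (so a half turn about z gives the same grasp; the last joint's range is limited). The gripper opens to 88 mm and grips with 3 to 60 N. Pads are 19 mm wide; open, the fingers measure 130 mm over their backs; the gripper's body (78 mm by 193 mm) begins 47 mm behind the grasp point.
Start: joints at [86.522, 20.546, 0.682, 0, -70.136, -16.507], TCP at [0.231, 0.634, 0.227] pointing down, gripper open.
Joint ranges: [-176.03, 176.03], [-82.01, 121.73], [-58.28, 71.71], [-173.87, 95.51], [-174.79, -0.11], [-173.66, 173.66]. Speed limits (degrees/s): [136.94, 136.94, 172.46, 180, 180, 180].

## Interface

Orientations are given as [roll, pitch, yaw] about the fixed x, y, z axes, in that order (R = Rz(yaw) Ry(pitch) Rx(roll)).
In Python, from plant import * gives the robot as it stands.
- The arm moves only by the tool move_arm, never from a script. Its argument "commands" is a list of rows, each a list of 7 numbers: the shift along the world's x, y, z in mm, then the turn, a rotation vector about the world's x, y, z in degrees, then the opening in per cent of the stroke, from 0 (shut) to 100 (fully open). In form: [[x, y, z, rx, ry, rz, fingers], ...]. A call has 1 to 20 rows; each row shifts and turns the commanded pose from where the row before left it; what a row does not reach is not made up. A row lasts 1/10 s, in which the tool goes at most 50 mm and 8.59 degrees, less where a joint would pass 70% of its speed; a pose out of reach is approached as far as the arm can. A call with a gripper value outside its range is refused whole. The fingers move at their own pace and stop on an object; "squeeze" is the grip in N (left out, the last holds). Time passes only in rows, so rows that do not move let the fingers close. It gives the time, the measured TCP pose, the force and the opening at its end, in the units of the state.
- get_state(): the state, without advancing time (a new reading comes with each control period).
- capture(name): name is "side" or "top" or "wrist"; returns a dict with "frame" (400x640x3 uint8, blue, green, red), "camera_matrix" (3x3 intrinsics, pixels), "dist_coeffs" ([k1, k2, p1, p2, k3] as OpenCV has them; the pictures are not rectified), "world_to_cam" (4x4, takes a point from world to camera coordinates); the wrist camera has in their place "tool_from_camera" (4x4, takes a point from camera to tool coordinates, whose origin is the TCP and whose axes are the flange's). Camera axes: x right, y up, looking along -z (the intrinsics and any distortion apply to the point x, -y, -z); pixel columns grow to the right and rows downward; lengths in m; the calibration is good to about 2 mm. A picture is of the moment at which its call begins: read the wrist's pose just before it. There is no depth.
- close_job(): hands the job in, once; it reports no verdict.
The state is a dict: "time_s": time; "joints": joint angles; "qd": joint speeds; "joint_torque": joint torques, N m; "tcp_pos": TCP position; "eef_rot": TCP orientation; "contact_force": force on the tool from outside, world axes, zero at the start; "moment": the same for the moment, N m; "gripper_width": finger opening in m.
Only numpy, scipy, OpenCV 4.12 (cv2) and the standard library are available. Lean on these libraries where they do the work, as an engineer would, in place of code of your own. Each camera call takes 0.05 s, during which the arm holds its last target. There are 200 camera calls.

## Working session

There is one attempt and no reset: what is moved stays moved. The work goes in short steps, Python scripts to look and compute and a tool call to move; the robot and the scene stay as the last step left them, time stands still between calls to the robot, and variables do not carry over. Pictures are saved under pics/ and viewed, on a budget of 10 in all, crops included, one or two more only if the job needs it, and the job is handed in when it is done.

Besides the shell and the picture viewer there is one more tool, called after "Emit:" by a JSON object that holds its "method" and its "body", one argument or row to a line. move_arm: Moves the arm, as the interface text tells. Its arguments: {"type":"object","properties":{"commands":{"type":"array"},"squeeze":{"type":"number"}},"required":["commands"]}

```bash
mkdir -p pics
cat > h.py <<'E'
from plant import *
import numpy as np, cv2
def ray(c,uv,W=None):
    K=np.array(c["camera_matrix"]);d=np.array(c["dist_coeffs"])
    p=cv2.undistortPoints(np.array([[uv]],float),K,d)[0,0]
    M=np.linalg.inv(np.array(c["world_to_cam"])) if W is None else W
    v=M[:3,:3]@np.array([p[0],-p[1],-1]); return M[:3,3],v
def onz(c,uv,z):
    o,v=ray(c,uv); return o+v*(z-o[2])/v[2]
E
python3 - <<'E'
from h import *
s=get_state();print(s)
a=capture("top");b=capture("side")
import pickle;pickle.dump((a,b),open("ab.pkl","wb"))
cv2.imwrite("pics/top.png",a["frame"]);cv2.imwrite("pics/side.png",b["frame"])
E
```

```text
{'time_s': 0.0, 'joints': array([ 8.65211069e+01,  2.05931158e+01,  6.35847029e-01, -2.05816537e-02,
       -7.01362420e+01, -1.65062095e+01]), 'qd': array([-0.05894425,  0.00319057,  0.04602974, -0.01546841, -0.00118732,
       -0.01945876]), 'joint_torque': array([ 1.34705337e-03, -5.82720566e+01,  2.93057781e+01,  6.99706122e+00,
        7.29577179e-03, -1.50381425e-04]), 'tcp_pos': array([0.23056253, 0.63389681, 0.22561802]), 'eef_rot': array([ 1.79904845e+02, -8.02012067e-03, -1.99921051e+01]), 'contact_force': array([-0.75727407, -0.49029422,  0.01987773]), 'moment': array([0.01394209, 0.00067821, 0.02558666]), 'gripper_width': 0.0879888135215715}
```

View pics/top.png

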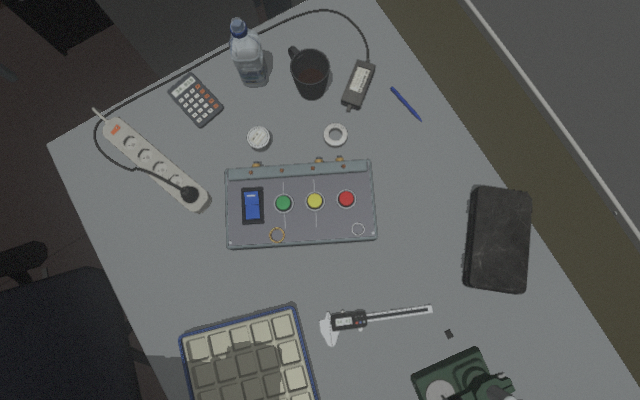

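View pics/side.png

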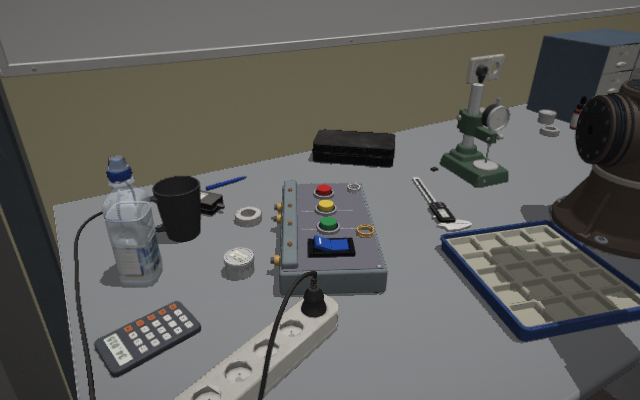

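The top view shows the box with the rocker at (253,205), green (283,203), yellow (315,201) and red (346,199). Gold ring is at (277,235), silver ring at (358,229). Next I'll measure with colour masks.

```bash
cat > m.py <<'E'
from h import *
import pickle
R={"red":((0,8),(172,180)),"yellow":((22,35),),"green":((50,80),),"blue":((105,125),)}
BOX={0:(225,160,380,245),1:(280,175,380,285)}
def blobs(c,i):
    x0,y0,x1,y1=BOX[i]
    h=cv2.cvtColor(c["frame"][y0:y1,x0:x1],cv2.COLOR_BGR2HSV);o={}
    for k,rs in R.items():
        m=sum(cv2.inRange(h,(a,120,70),(b,255,255)) for a,b in rs)
        n,_,st,ce=cv2.connectedComponentsWithStats(m)
        j=1+np.argmax(st[1:,4]);o[k]=(ce[j]+[x0,y0],st[j,4])
    return o
if __name__=="__main__":
    ab=pickle.load(open("ab.pkl","rb"));P={}
    B=[blobs(c,i) for i,c in enumerate(ab)]
    for k in R:
        r=[ray(c,B[i][k][0]) for i,c in enumerate(ab)]
        A=np.zeros((3,3));q=np.zeros(3)
        for o,v in r:
            v=v/np.linalg.norm(v);N=np.eye(3)-np.outer(v,v);A+=N;q+=N@o
        print(k,[(b[k][0].round(1),b[k][1]) for b in B],"tri",np.linalg.solve(A,q).round(4),"top@.067",onz(ab[0],B[0][k][0],.067 if k!="blue" else .063).round(4))
    print("corners",[onz(ab[0],p,.05).round(3) for p in((228,247),(376,239))])
E
python3 m.py
```

```text
red [(array([345.8, 198.2]), np.int32(162)), (array([323.6, 189.4]), np.int32(122))] tri [ 0.5857 -0.0295  0.0634] top@.067 [ 0.5857 -0.0294  0.067 ]
yellow [(array([314.4, 200. ]), np.int32(146)), (array([325.6, 205. ]), np.int32(147))] tri [0.5827 0.0343 0.0633] top@.067 [0.583  0.0341 0.067 ]
green [(array([280., 197.]), np.int32(1)), (array([328.1, 221. ]), np.int32(111))] tri [0.5839 0.1038 0.0716] top@.067 [0.5904 0.1037 0.067 ]
blue [(array([251.8, 205.4]), np.int32(360)), (array([331.1, 243.7]), np.int32(387))] tri [0.5747 0.1619 0.0622] top@.067 [0.5748 0.1617 0.063 ]
corners [array([0.492, 0.211, 0.05 ]), array([ 0.504, -0.089,  0.05 ])]
```

Emit:
{"method": "move_arm", "body": {
  "commands": [
    [23,-33,0,0,0,2,0],
    [23,-33,0,0,0,2,0],
    [23,-33,0,0,0,2,0],
    [23,-33,0,0,0,2,0],
    [23,-33,0,0,0,2,0],
    [23,-33,0,0,0,2,0],
    [23,-33,0,0,0,2,0],
    [23,-33,0,0,0,2,0],
    [23,-33,0,0,0,2,0],
    [23,-33,0,0,0,2,0],
    [23,-33,0,0,0,1,0],
    [23,-33,0,0,0,1,0],
    [23,-33,0,0,0,1,0],
    [23,-33,0,0,0,0,0],
    [0,0,0,0,0,0,0],
    [0,0,0,0,0,0,0]
  ],
  "squeeze": 20
}}

```text
time_s: 1.7
tcp_pos: [0.5528, 0.1713, 0.226]
eef_rot: [180.0, 0.1, 2.9]
contact_force: [-0.7, 0.6, 0.3]
gripper_width: 0.0006
```

Run:
```python
from h import *
import pickle
s=get_state();print(s["tcp_pos"],s["eef_rot"],s["contact_force"])
c=capture("wrist");print(c["tool_from_camera"])
pickle.dump((s,c),open("w.pkl","wb"))
cv2.imwrite("pics/w1.png",c["frame"])
```

```text
[0.55281059 0.17131124 0.22597293] [1.79979886e+02 5.64948718e-02 2.87483615e+00] [-0.66610175  0.64241326  0.31603937]
[[ 1.87017448e-04  9.50714997e-01  3.10066058e-01  8.34661162e-02]
 [ 9.99999633e-01 -4.37090974e-04  7.37041539e-04 -2.56155370e-04]
 [ 8.36243519e-04  3.10065806e-01 -9.50714729e-01 -1.57786329e-01]
 [ 0.00000000e+00  0.00000000e+00  0.00000000e+00  1.00000000e+00]]
```

View pics/w1.png

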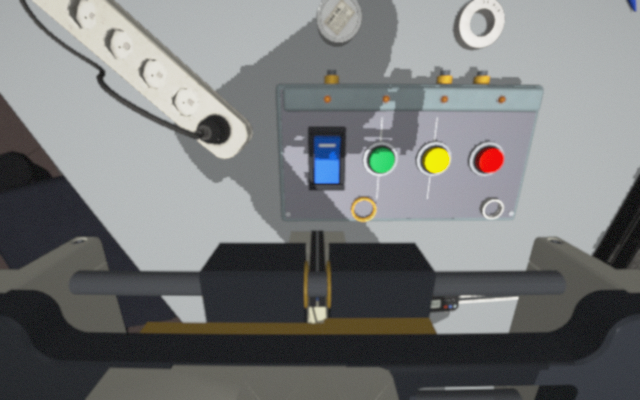

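The wrist view shows the rocker at (326,160) with its stripe at (326,146) on the far side, then green (382,160), yellow (435,160) and red (488,160). The fingers are shut. I'll measure these.

```bash
cat > wm.py <<'E'
from m import *
from scipy.spatial.transform import Rotation as Ro
def wpose(s,c):
    T=np.eye(4);T[:3,:3]=Ro.from_euler("xyz",s["eef_rot"],degrees=True).as_matrix();T[:3,3]=s["tcp_pos"]
    return T@np.array(c["tool_from_camera"])
def won(s,c,uv,z):
    o,v=ray(c,uv,wpose(s,c));return o+v*(z-o[2])/v[2]
if __name__=="__main__":
    s,c=pickle.load(open("w.pkl","rb"))
    BOX[2]=(290,110,520,200);B=blobs(c,2)
    for k in R: print(k,B[k][0].round(1),B[k][1],won(s,c,B[k][0],.064 if k=="blue" else .0665).round(4))
    print("stripe",won(s,c,(326,146),.0675))
E
python3 wm.py
```

```text
red [489.3 159.6] 588 [ 0.5852 -0.0268  0.0665]
yellow [435.4 159.6] 563 [0.5819 0.0363 0.0665]
green [381.1 159.6] 512 [0.5785 0.0991 0.0665]
blue [326.3 160.1] 1214 [0.5742 0.1619 0.064 ]
stripe [0.59097282 0.16345303 0.0675    ]
```

Emit:
{"method": "move_arm", "body": {
  "commands": [
    [20,-4,0,0,0,0,0],
    [20,-4,0,0,0,0,0],
    [0,0,-40,0,0,0,0],
    [0,0,-40,0,0,0,0],
    [0,0,-40,0,0,0,0],
    [0,0,-20,0,0,0,0],
    [0,0,-4,0,0,0,0],
    [0,0,-2,0,0,0,0],
    [0,0,-2,0,0,0,0],
    [0,0,-2,0,0,0,0],
    [0,0,-2,0,0,0,0],
    [0,0,-2,0,0,0,0],
    [0,0,-2,0,0,0,0],
    [0,0,-2,0,0,0,0],
    [0,0,-2,0,0,0,0],
    [0,0,-2,0,0,0,0],
    [0,0,-2,0,0,0,0],
    [0,0,-2,0,0,0,0],
    [0,0,0,0,0,0,0]
  ]
}}

```text
time_s: 3.65
tcp_pos: [0.5927, 0.1643, 0.0608]
eef_rot: [180.0, -0.0, 3.0]
contact_force: [0.0, -0.3, 4.6]
gripper_width: 0.0003
```

Emit:
{"method": "move_arm", "body": {
  "commands": [
    [0,0,-1,0,0,0,0],
    [0,0,-1,0,0,0,0],
    [0,0,0,0,0,0,0]
  ]
}}

```text
time_s: 3.95
tcp_pos: [0.5928, 0.1644, 0.0605]
eef_rot: [180.0, -0.0, 3.1]
contact_force: [-6.0, -0.6, 18.3]
gripper_width: 0.0009
```

Emit:
{"method": "move_arm", "body": {
  "commands": [
    [0,0,20,0,0,0,0],
    [0,0,40,0,0,0,0],
    [-4,-42,0,0,0,0,0],
    [-4,-43,0,0,0,0,0],
    [-3,-43,0,0,0,0,0],
    [0,0,0,0,0,0,0],
    [0,0,0,0,0,0,0]
  ]
}}

```text
time_s: 4.65
tcp_pos: [0.5811, 0.0352, 0.1183]
eef_rot: [180.0, 0.0, 2.9]
contact_force: [0.6, -0.3, 0.5]
gripper_width: 0.0008
```

Run:
```python
from wm import *
s=get_state();print(s["tcp_pos"],s["eef_rot"],s["contact_force"])
b=capture("side")
cv2.imwrite("pics/s2.png",cv2.resize(b["frame"][160:290,240:420],None,fx=4,fy=4))
```

```text
[0.58114661 0.03520754 0.11826561] [1.79997626e+02 4.98121884e-02 2.89066868e+00] [ 0.56871703 -0.32260804  0.46941222]
```

View pics/s2.png

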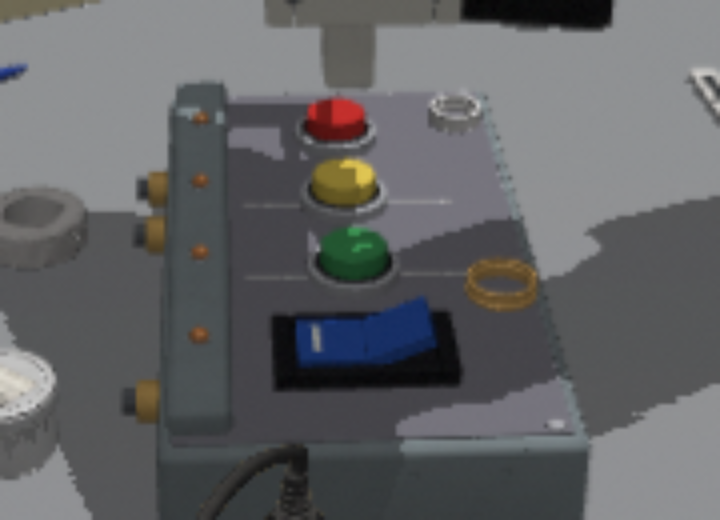

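The rocker is over: the striped half at (317,338) is level and the near half at (410,320) is up. The tool is above yellow, so I'll press that next.

Emit:
{"method": "move_arm", "body": {
  "commands": [
    [1,1,-30,0,0,0,0],
    [0,0,-13,0,0,0,0],
    [0,0,-2,0,0,0,0],
    [0,0,-2,0,0,0,0],
    [0,0,-2,0,0,0,0],
    [0,0,-2,0,0,0,0],
    [0,0,-2,0,0,0,0],
    [0,0,-2,0,0,0,0],
    [0,0,-2,0,0,0,0],
    [0,0,-2,0,0,0,0],
    [0,0,-1,0,0,0,0],
    [0,0,0,0,0,0,0]
  ]
}}

```text
time_s: 5.9
tcp_pos: [0.5832, 0.0376, 0.0593]
eef_rot: [-180.0, -0.1, 3.0]
contact_force: [-0.9, 1.0, 6.4]
gripper_width: 0.0007
```

Emit:
{"method": "move_arm", "body": {
  "commands": [
    [0,0,-1,0,0,0,0],
    [0,0,-1,0,0,0,0],
    [0,0,0,0,0,0,0]
  ]
}}

```text
time_s: 6.2
tcp_pos: [0.5833, 0.0376, 0.0591]
eef_rot: [180.0, -0.1, 3.1]
contact_force: [-8.3, 2.3, 24.8]
gripper_width: 0.0008
```

Yellow has reached a hard stop at z = 59 mm. Next is green.

Emit:
{"method": "move_arm", "body": {
  "commands": [
    [0,0,15,0,0,0,0],
    [0,0,27,0,0,0,0],
    [-2,31,0,0,0,0,0],
    [-2,31,0,0,0,0,0],
    [0,0,0,0,0,0,0],
    [0,0,-26,0,0,0,0],
    [0,0,-2,0,0,0,0],
    [0,0,-2,0,0,0,0],
    [0,0,-2,0,0,0,0],
    [0,0,-2,0,0,0,0],
    [0,0,-2,0,0,0,0],
    [0,0,-2,0,0,0,0],
    [0,0,-2,0,0,0,0],
    [0,0,-1,0,0,0,0],
    [0,0,-1,0,0,0,0],
    [0,0,0,0,0,0,0]
  ]
}}

```text
time_s: 7.8
tcp_pos: [0.5791, 0.0992, 0.0591]
eef_rot: [180.0, -0.1, 3.1]
contact_force: [-9.4, -3.1, 23.8]
gripper_width: 0.0004
```

Green has reached its hard stop too. I'll lift off and check.

Emit:
{"method": "move_arm", "body": {
  "commands": [
    [0,0,15,0,0,0,0],
    [0,0,40,0,0,0,0],
    [0,0,45,0,0,0,0],
    [-20,0,45,0,0,0,0],
    [-30,0,0,0,0,0,0],
    [0,0,0,0,0,0,0],
    [0,0,0,0,0,0,0]
  ]
}}

```text
time_s: 8.5
tcp_pos: [0.5285, 0.0997, 0.2019]
eef_rot: [-179.9, -0.1, 3.1]
contact_force: [0.9, 0.5, -0.3]
gripper_width: 0.0003
```

Run:
```python
from wm import *
s=get_state();print(s["tcp_pos"],s["contact_force"])
b=capture("side");w=capture("wrist")
A=cv2.resize(b["frame"][160:290,240:420],(720,520));cv2.imwrite("pics/s3.png",A)
cv2.imwrite("pics/w3.png",w["frame"])
```

```text
[0.52851509 0.09970761 0.20190679] [ 0.88923227  0.50297123 -0.3172851 ]
```

View pics/s3.png

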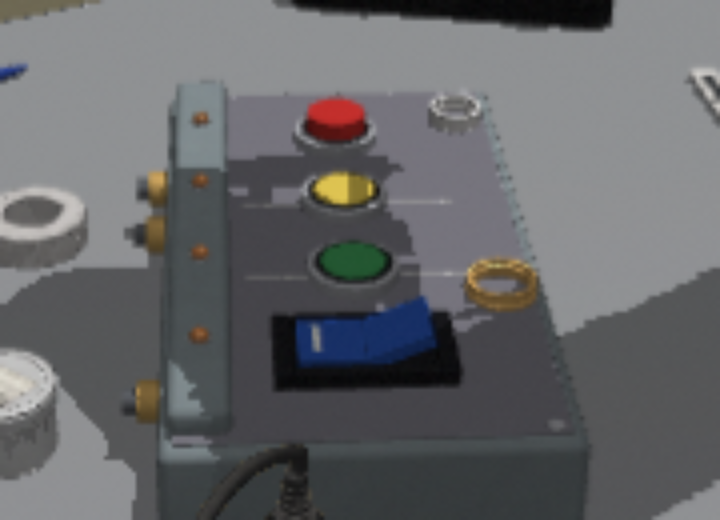

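View pics/w3.png

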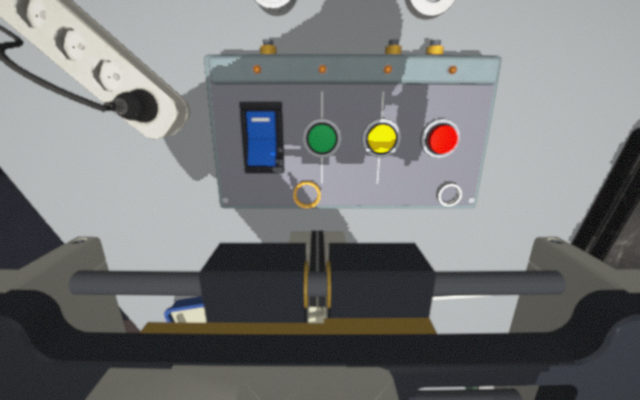

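In the side view, yellow (343,190) and green (352,262) are down, red (335,120) is still out and the rocker is on. The rings and pot haven't moved. The wrist view agrees, and the arm is clear of everything.

```bash
python3 -c "
from plant import *
print(close_job())"
```

```text
the job is handed in; nothing more can be done
None
```

The measuring station is started up and the job is handed in. With the closed fingertips I pressed the striped half of the rocker level, then pushed in yellow, then green. The arm had run about 8.5 s when I finished.

- **Presses:** each one ended at a hard stop at the expected height: 60.5 mm for the rocker and 59.1 mm for each button. The upward force at the stops was about 18–25 N.
- **Final pictures:** the side and wrist views show the rocker on, and yellow and green down. Red is still fully out, and the rings and pot are where they were.
- **Arm:** it was clear of everything, about 0.2 m above the desk, with contact force near zero.
- **Disagreement:** the green button's colour mask failed in the first top view, finding a single pixel. I used the wrist-camera position instead, which fits the spacing of the row. No other check failed.

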